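# Hang the scrap-type pail on the dial scale

### The arm

A 6-joint arm with a two-finger parallel gripper is mounted at the origin on the work surface. World frame = base frame: x ahead of the robot, y to its left, z up, the work surface at z = 0. Lengths are in m, angles in rad, forces in N, time in s.
With the tool pointing down it reaches from about 0.35 to 0.85 m from the base axis. Payload 8.1 kg.
Tool frame: the origin (TCP) lies at the very end of the fingers, on their centre line; the grasp point (between the pads) lies 19 mm behind it; z points along the fingers, y is the line along which they close (so a half turn about z gives the same grasp; the last joint's range is limited). The gripper opens to 93 mm and grips with 3 to 60 N. Pads are 15 mm wide; open, the fingers measure 128 mm over their backs; the gripper's body (75 mm by 188 mm) begins 65 mm behind the grasp point.
Start: joints at [-1.204, 0.13, 1.488, -0, 1.523, -0.085], TCP at [0.262, -0.54, 0.219] pointing down, gripper open.
Joint ranges: [-2.96, 2.96], [-0.89, 2.26], [0.02, 2.5], [-1.34, 4.48], [0, 2.73], [-2.66, 2.66]. Speed limits (rad/s): [2.39, 2.39, 2.79, 3.14, 3.14, 3.14].

### API

Orientations are given as a rotation vector (axis times angle).
In Python, from plant import robot gives the robot as it stands. The module is installed in compiled form; this text tells all that it offers.
- The arm moves only by the tool play_rows, never from a script. Its argument "increments" is text: rows parted by semicolons, each of 5 numbers parted by spaces: the shift along the tool's x, y, z in mm, then the turn about the tool's z in degrees, then the closure, from -1 (fully open) to 1 (shut). In form: dx dy dz yaw claw; .... A call has 1 to 20 rows; each row is the pose to reach, as a shift and turn from the pose commanded when the call began, along the tool's axes at that moment; what a row does not reach only later rows make up. A row lasts 1/10 s, in which the tool goes at most 50 mm and 8.59 degrees, less where a joint would pass 70% of its speed; a pose out of reach is approached as far as the arm can. A call with a gripper value outside its range is refused whole. The fingers move at their own pace and stop on an object; "force" is the grip in N (left out, the last holds). Time passes only in rows, so rows that repeat a pose let the fingers close. It gives the time, the measured TCP pose, the force, the opening and the grip force at its end, in the units of the state.
- robot.read_state(): the state, without advancing time (a new reading comes with each control period).
- robot.read_camera(name): name is "scene" or "top" or "wrist"; returns the picture (400x640x3 uint8, blue, green, red); there is no depth.
- robot.calibration(name): a dict with "vertical_fov" (degrees; the focal length in pixels is half the picture's height over the tangent of half this angle, whatever the lens; pixels are square), "cx", "cy" (the principal point, pixels), "rvec" (rotation vector, rad) and "tvec" (3), from world to camera coordinates, as OpenCV has them. Camera axes: x right, y down, z forward; pixel columns grow to the right and rows downward; lengths in m; the calibration is good to about 2 mm. A picture is of the moment at which its call begins: read the wrist's pose just before it. calibration takes no time and is no camera call; for the wrist camera it gives the pose at the moment of the call.
- robot.close_job(): hands the job in; it is judged then, once.
Trained networks look in the newest picture that a camera, given by its name, has taken for a name from the list of things; names that differ only in an ending like _2 or _b are one class to them, and where a whole thing is asked for, a point or a joint stands for the part that bears it (a point fixed in the world has none). Each returns a list of dicts, best first, with "conf" (0 to 1); they miss things now and then, are a little off and sometimes report something else, mostly with a low value. They report only what shows in the picture. A call takes as long as a camera call.
- robot.recognise(camera, query): "centre" ([x, y, z] in m, in world coordinates, good to about 4 mm: the middle of the surface that is visible of it).
- robot.regions_of(camera, query): "pixels" (400x640 bool, what is visible of it).
- robot.landmark_of(camera, query): "centre" ([x, y, z] in m, in world coordinates, good to about 4 mm: a listed point, or the origin of a listed thing).
The state is a dict: "t": time; "q": joint angles; "dq": joint speeds; "joint_torque": joint torques, N m; "tool_pos": TCP position; "orientation": TCP orientation; "force": force on the tool from outside, world axes, zero at the start; "wrist_torque": the same for the moment, N m; "opening": finger opening in m; "gripper_force": force on a finger pad.
Only numpy, scipy, OpenCV 4.12 (cv2) and the standard library are available. Lean on these libraries where they do the work, as an engineer would, in place of code of your own. Each camera call takes 0.05 s, during which the arm holds its last target. There are 200 camera calls.

### The job

Weigh the pail of worn type: with the pail standing where it is on the bench, swing its folded wire bail upright, then lift it by the bail without tipping it over, and hang it on the hook of the dial scale by the kink in the middle of the bail. Let the weight down onto the scale gently and let go only when the scale carries all of it: the scale must not be jerked, nor pulled past its full mark. Leave the pail hanging free, level and still, and the things around it where they are.

Things in the scene. Friction and masses are not known exactly. Their poses are not given: they have to be found in the camera images.
- pail: Tapered open steel pail of loose scrap type, 92 mm high, 125 mm across the rim and 100 mm across the foot, at most 1.1 kg, how full it is differs each time. Origin: centre of its underside; z up; y runs through its two ears, on which the bail turns about an axis 84 mm above the underside.
- bail (a joint): Angle of the pail's wire bail: 0 = folded down level, against the stops of the ears, out over the pail's -x side (towards the robot at the start); 1.57 = upright; 3.14 = folded down on the other side. Starts between 0 and 0.5. The ears are stiff (about 0.025 N m, 0.25 N at the bar): the bail stays at whatever angle it is left.
- bail_kink (a point): Centre of the 5 mm wire at the crown of the kink in mid-bail, 112 mm out from the ears' axis. Axes: z from the ears' axis out to the kink (up when the bail is upright), y along the bar, parallel to the pail's y, x as the pail's x when upright. The kink is 12 mm high, 16 mm wide at its flat crown, 32 mm at its foot; the hook goes inside it.
- bail_bar (a point): A point on the straight bar of the bail, 46 mm along +y from the kink's centre, at the wire's centre; axes as bail_kink. The bar lies 100 mm out from the ears' axis (12 mm below the crown), from 16 to 61 mm on each side of the middle; beyond it legs go down to the ears at 69 mm.
- stand: Fixed gallows with a round dial scale (120 mm across, 46 mm deep, axis along x, 422 to 542 mm above the bench). Origin: on the bench straight below the hook's seat. x points from the hook to the 26 mm square post 170 mm behind it; the hook's mouth opens to -x. An arm 600 mm up carries the scale.
- scale_rod (a joint): How far the rod with the hook is pulled out of the scale, m: 0 = unloaded, down is positive. A spring resists with 0.4 N at first and 250 N per m beyond; the full mark is at 0.048 m, about 12 N. The rod only slides up and down and is lightly damped, so a load that is dropped bounces.
- hook_seat (a point): Inside of the bottom of the scale's hook, where the wire comes to rest, 265 mm above the bench when unloaded; axes as the stand's. The hook is 7 mm round steel in the x-z plane. Behind the seat it rises at x = +14 mm, bends forward between 44 and 62 mm above the seat to x = 0, and goes straight up as a 7 mm rod to the scale's collar (22 mm across, 147 mm above the seat).
- hook_tip (a point): End of the hook's upturned front tip, 22 mm in front (-x) of the seat and 34 mm above it; the throat behind the tip is 20 mm clear. A wire comes in from the front over the tip, then goes down to the seat.
- tin: Closed brass tin, 71 mm across, 66 mm high, a bystander. Origin: centre of its underside.
- case: Small wooden case of type, 120 x 90 x 26 mm, a bystander. Origin: centre of its underside.
- brush: Brush with a green handle, 170 mm long, lying on the bench, a bystander. Origin: centre of its underside.

How it is judged:
On the way, in this order (a step that is already met when the one before it is completed fails the run):
1. the bail stands upright (within 0.4 rad) while the pail still stands level on the bench, within 30 mm of where it was (value of joint bail between 1.17 and 1.97 rad and height (world z) of pail below 0.005 m and angle between pail's own z axis and vertical below 0.1 rad and distance of pail from where it was at the start of the episode below 0.03 m), for 0.2 s.
2. the pail is off the bench with the kink of its bail over the hook's seat and the scale has begun to take its weight (distance between bail_kink and hook_seat below 0.012 m and value of joint scale_rod above 0.003 m and height (world z) of pail above 0.015 m), for 0.1 s.
At the end, for the whole second after the job is handed in: The pail hangs from the scale's hook by the kink of its bail (kink within 10 mm of the hook's seat), its underside more than 15 mm above the bench, level within 0.25 rad and still (under 0.05 m/s), the scale pulled out between 7 and 48 mm (distance between bail_kink and hook_seat below 0.01 m and value of joint scale_rod between 0.007 and 0.048 m and height (world z) of pail above 0.015 m and angle between pail's own z axis and vertical below 0.25 rad and linear speed of pail below 0.05 m/s); the robot touches nothing.
It fails at once if the scale is jerked: its rod moves faster than 0.07 m/s (velocity of joint scale_rod above 0.07 m/s or velocity of joint scale_rod below -0.07 m/s).
It fails at once if the scale is pulled past its full mark (48 mm) (value of joint scale_rod above 0.048 m).
It fails at once if the pail is tipped more than 0.5 rad (angle between pail's own z axis and vertical above 0.5 rad).
It fails at once if the tin, the case or the brush is shifted by more than 20 mm (distance of any of tin, case, brush from where it was at the start of the episode above 0.02 m).
It also fails if it takes over 72 s, if anything falls off the work surface, if the arm or the gripper's body presses on something with over 40 N, if the wrist force passes 120 N, or if a joint passes its speed limit or range.

## Working session

There is one attempt and no reset: what is moved stays moved. The work goes in short steps, Python scripts to look and compute and a tool call to move; the robot and the scene stay as the last step left them, time stands still between calls to the robot, and variables do not carry over. Pictures are saved under pics/ and viewed, at most 10 in all, crops included, and the job is handed in when it is done.

Besides the shell and the picture viewer there is one more tool, called as name(argument=value, ...) on one line, values as JSON. play_rows: Moves the arm, as the interface text tells. Its arguments: {"type":"object","properties":{"increments":{"type":"string"},"force":{"type":"number"}},"required":["increments"]}

```bash
mkdir -p pics; cat > h.py <<'E'
import numpy as np, cv2
from plant import robot
from scipy.spatial.transform import Rotation as R
def st():
    s=robot.read_state(); print('t',round(s['t'],2),'pos',np.round(s['tool_pos'],4),'R\n',np.round(R.from_rotvec(s['orientation']).as_matrix(),3),'F',np.round(s['force'],2),'op',round(s['opening'],4),'gf',round(s['gripper_force'],1)); return s
def lm(cam,*names):
    for n in names:
        print(cam,n,[(np.round(d['centre'],4).tolist(),round(d['conf'],2)) for d in robot.landmark_of(cam,n)[:2]])
E
python3 - <<'E'
from h import *
st()
a=robot.read_camera('scene'); b=robot.read_camera('top')
cv2.imwrite('pics/a.png',a);cv2.imwrite('pics/b.png',b)
for c in('scene','top'): lm(c,'pail','bail_kink','bail_bar','hook_seat','hook_tip','stand','tin','case','brush')
E
```

```text
t 0.0 pos [ 0.2618 -0.5393  0.2176] R
 [[ 0.9    0.437 -0.001]
 [ 0.437 -0.9    0.002]
 [ 0.    -0.002 -1.   ]] F [ 0.17  0.37 -0.26] op 0.093 gf 0.0
scene pail [([0.6387, 0.2184, -0.001], 0.59)]
scene bail_kink [([0.5271, 0.2232, 0.0862], 0.78), ([0.5416, 0.2752, 0.0885], 0.42)]
scene bail_bar [([0.5452, 0.2766, 0.087], 0.86)]
scene hook_seat [([0.6202, -0.2014, 0.2601], 0.76)]
scene hook_tip [([0.5958, -0.2034, 0.2998], 0.53)]
scene stand []
scene tin [([0.6569, -0.0129, 0.001], 0.84)]
scene case [([0.4428, -0.0126, 0.0017], 0.56)]
scene brush [([0.5007, 0.4002, -0.0011], 0.96), ([0.6438, 0.2195, -0.0009], 0.29)]
top pail [([0.6427, 0.223, -0.0006], 0.58), ([0.5047, 0.4049, -0.0039], 0.17)]
top bail_kink [([0.5323, 0.2276, 0.0851], 0.56)]
top bail_bar [([0.5444, 0.275, 0.0864], 0.72)]
top hook_seat [([0.6169, -0.1994, 0.265], 0.54)]
top hook_tip [([0.5969, -0.2044, 0.298], 0.59)]
top stand []
top tin [([0.6569, -0.0097, 0.0006], 0.8), ([0.5069, 0.4028, -0.0018], 0.53)]
top case [([0.4427, -0.0112, -0.0025], 0.59)]
top brush [([0.5044, 0.4032, -0.0031], 0.67), ([0.6571, -0.0064, -0.0008], 0.49)]
```

View pics/a.png

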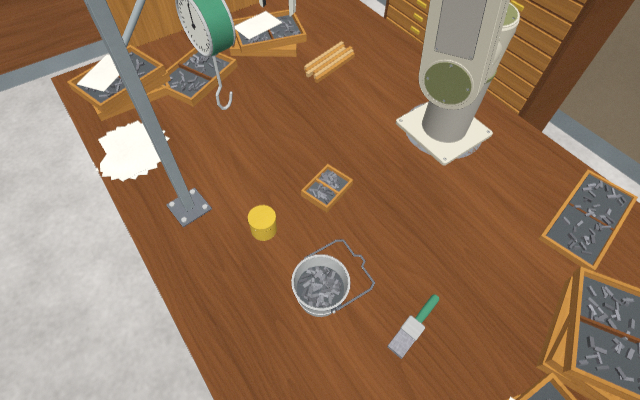

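View pics/b.png

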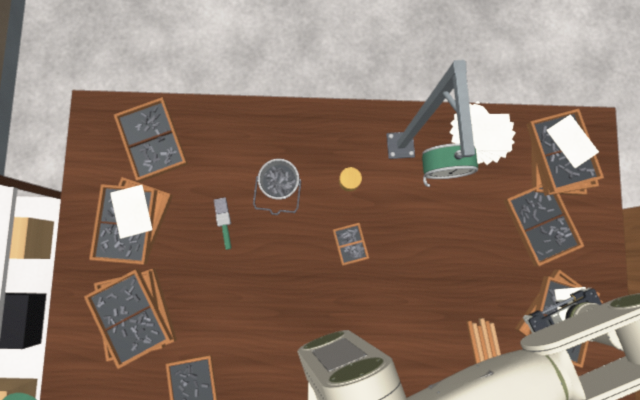

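The scene picture shows the pail at (321,285), its bail folded out to the lower right (kink near (360,262)), the hook at (224,103) and the post foot at (190,207). In the top view the pail is at (278,180), the post foot at (400,146), the tin at (350,178) and the case at (350,244). The network points agree with this, so I'll move over the bar now.

play_rows(increments="610 -608 18 -60.6 -1;610 -608 18 -60.6 -1;610 -608 18 -60.6 -1;610 -608 18 -60.6 -1;610 -608 18 -60.6 -1;610 -608 18 -60.6 -1;610 -608 18 -60.6 -1;610 -608 18 -60.6 -1;610 -608 18 -60.6 -1;610 -608 18 -60.6 -1;610 -608 18 -60.6 -1;610 -608 18 -60.6 -1;610 -608 18 -60.6 -1;610 -608 18 -60.6 -1;610 -608 18 -60.6 -1;610 -608 18 -60.6 -1;610 -608 18 -60.6 -1;610 -608 18 -60.6 -1;610 -608 18 -60.6 -1;610 -608 18 -60.6 -1")

```text
t: 3.0
tool_pos: [0.5451, 0.2726, 0.2005]
orientation: [2.288, 2.152, -0.001]
force: [-0.0, 0.3, -0.3]
opening: 0.0933
gripper_force: 0.0
```

```bash
cat >> h.py <<'E'
def cal(n):
    c=robot.calibration(n); f=200/np.tan(np.radians(c['vertical_fov']/2)); K=np.array([[f,0,c['cx']],[0,f,c['cy']],[0,0,1]])
    M=cv2.Rodrigues(np.array(c['rvec'],float))[0]; return K,M,np.array(c['tvec'],float).ravel()
def onz(n,u,v,z):
    K,M,t=cal(n); d=M.T@np.linalg.solve(K,[u,v,1]); o=-M.T@t; return o+d*(z-o[2])/d[2]
E
python3 - <<'E'
from h import *
print(st()['q'])
print('post',onz('scene',189,206,0),onz('top',400,146,0))
a=robot.read_camera('scene');w=robot.read_camera('wrist')
cv2.imwrite('pics/c.png',np.hstack([cv2.resize(a[:,:],(480,300)),cv2.resize(w,(320,200)).repeat(1,0) if 0 else cv2.copyMakeBorder(cv2.resize(w,(320,200)),0,100,0,0,0)]))
lm('wrist','bail_kink','bail_bar','pail');lm('scene','bail_kink','bail_bar')
E
```

```text
t 3.0 pos [0.5451 0.2726 0.2005] R
 [[ 0.061  0.998 -0.   ]
 [ 0.998 -0.061 -0.001]
 [-0.001 -0.    -1.   ]] F [-0.    0.26 -0.31] op 0.0933 gf 0.0
[ 3.79996703e-01  1.65056847e-01  1.48317302e+00 -5.66519089e-04
  1.49407778e+00  4.41329726e-01]
post [ 0.78557373 -0.19133002  0.        ] [ 0.78208938 -0.18601889  0.        ]
wrist bail_kink [([0.5303, 0.2331, 0.0909], 0.73)]
wrist bail_bar [([0.5448, 0.2746, 0.0866], 0.69)]
wrist pail [([0.6408, 0.2185, -0.0022], 0.95)]
scene bail_kink []
scene bail_bar [([0.5424, 0.2752, 0.0872], 0.65)]
```

View pics/c.png

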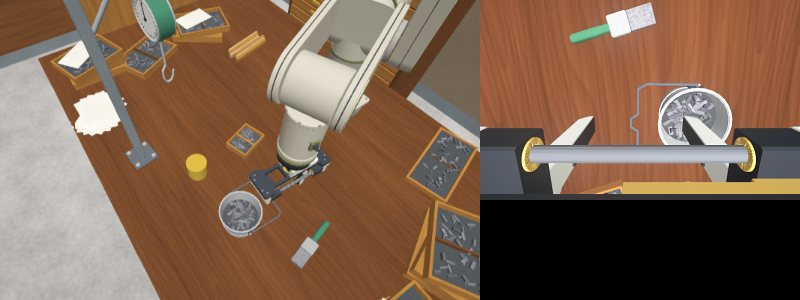

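The gripper is above the bar, and the wrist view shows the kink in the bail at the left. The gripper body is flat, with a cylinder of about the same width above it and then a wide wrist. I'll check how high each of these starts, because the dial is overhead.

```bash
python3 - <<'E'
from h import *
K,M,t=cal('scene'); 
for z in np.arange(.2,.62,.04):
    p=K@(M@np.array([.545,.273,z])+t); print(round(z,2),np.round(p[:2]/p[2]*.75), 'px per 100mm',round(K[0,0]*.1/p[2]*.75))
a=robot.read_camera('scene'); K2=a[60:300,330:530]; cv2.imwrite('pics/d.png',cv2.resize(K2,None,fx=2.5,fy=2.5))
b=cal('wrist'); print('wristcam pos',-b[1].T@b[2])
E
```

```text
0.2 [283. 191.] px per 100mm 38
0.24 [285. 184.] px per 100mm 39
0.28 [287. 177.] px per 100mm 41
0.32 [290. 169.] px per 100mm 43
0.36 [293. 159.] px per 100mm 45
0.4 [297. 149.] px per 100mm 48
0.44 [300. 138.] px per 100mm 50
0.48 [304. 126.] px per 100mm 53
0.52 [309. 111.] px per 100mm 57
0.56 [314.  95.] px per 100mm 61
0.6 [321.  77.] px per 100mm 65
wristcam pos [0.55055532 0.34256361 0.36733626]
```

View pics/d.png

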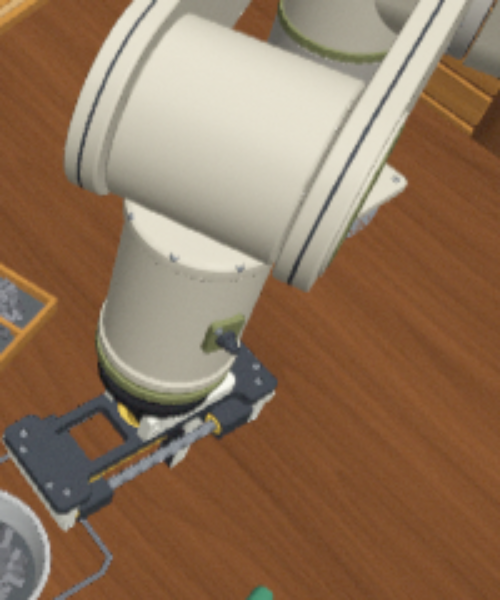

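The flange cylinder is about 95 mm across from TCP+155 mm up, so it could hit the dial at entry. I'll check where the dial really is.

```bash
python3 - <<'E'
from h import *
h=np.array([.6185,-.2004,0]); e=np.array([.1655,.0115,0]); e/=np.linalg.norm(e); l=np.cross([0,0,1],e)
for cam,im in (('scene','a'),('top','b')):
    K,M,t=cal(cam); I=cv2.imread(f'pics/{im}.png')
    P=lambda x,y,z:(lambda p:p[:2]/p[2])(K@(M@(h+e*x+l*y+[0,0,z])+t))
    for x,c in ((-23,(0,0,255)),(23,(255,0,0))):
        pts=np.array([P(x/1e3,.06*np.cos(a),.482+.06*np.sin(a)) for a in np.linspace(0,6.28,40)]);cv2.polylines(I,[pts.astype(np.int32)],1,c,1)
    for a,b in (((0,0,.265),(0,0,.412)),((.17,0,0),(.17,0,.6)),((0,0,.6),(.17,0,.6))):
        cv2.line(I,tuple(P(*a).astype(int).tolist()),tuple(P(*b).astype(int).tolist()),(0,255,255),1)
    c=I[0:240,70:270] if cam=='scene' else I[40:240,350:550]
    globals()[cam]=cv2.resize(c,(400,480 if cam=='scene' else 400))
top=cv2.copyMakeBorder(top,0,80,0,0,0)
cv2.imwrite('pics/e.png',np.hstack([scene,top]))
E
```

```text
(no output)
```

View pics/e.png

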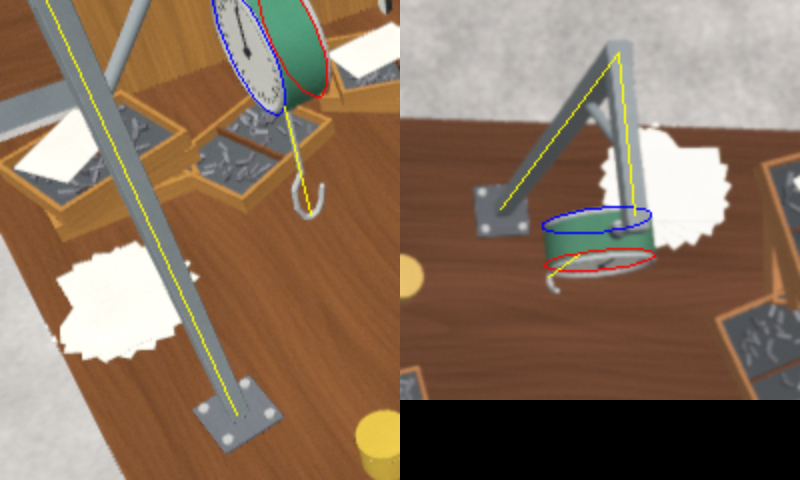

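The projected model lies on the real stand, so the dial is centred over the hook. A vertical tool gripping the bar would put the flange cylinder into the dial. Poses out of reach are only approached "as far as the arm can", so I'll test at full stretch in free space whether the tool tilts there.

play_rows(increments="0 0 -100 0 -1;0 0 -100 0 -1;251 432 -100 0 -1;251 432 -100 0 -1;251 432 -100 0 -1;251 432 -100 0 -1;251 432 -100 0 -1;251 432 -100 0 -1;251 432 -100 0 -1;251 432 -100 0 -1;251 432 -100 0 -1;251 432 -100 0 -1;251 432 -100 0 -1;251 432 -100 0 -1")

```text
t: 4.8
tool_pos: [0.7983, 0.4003, 0.2481]
orientation: [2.276, 2.141, 0.079]
force: [-0.4, -0.3, -0.7]
opening: 0.0931
gripper_force: 0.0
```

```bash
python3 - <<'E'
from h import *
print(np.round(st()['q'],3))
E
```

```text
t 4.8 pos [0.7983 0.4003 0.2481] R
 [[ 0.061  0.997  0.048]
 [ 0.998 -0.062  0.024]
 [ 0.026  0.046 -0.999]] F [-0.4  -0.32 -0.67] op 0.0931 gf 0.0
[0.406 1.152 0.022 0.003 1.914 0.469]
```

At the edge of reach the tool did tilt outward, by 0.05 rad. I'll check whether the tilt persists and builds up.

play_rows(increments="250 430 -200 0 -1;250 430 -200 0 -1;250 430 -200 0 -1;250 430 -200 0 -1;250 430 -200 0 -1;250 430 -200 0 -1")

```text
t: 5.4
tool_pos: [0.8073, 0.4049, 0.2683]
orientation: [2.266, 2.131, 0.146]
force: [-0.2, -0.1, 0.4]
opening: 0.0929
gripper_force: 0.0
```

play_rows(increments="0 0 0 0 -1;0 0 0 0 -1")

```text
t: 5.6
tool_pos: [0.8073, 0.4049, 0.2678]
orientation: [2.266, 2.131, 0.146]
force: [0.2, 0.2, -0.1]
opening: 0.0932
gripper_force: 0.0
```

```bash
python3 - <<'E'
from h import *
print(np.round(st()['q'],3))
E
```

```text
t 5.6 pos [0.8073 0.4049 0.2678] R
 [[ 0.059  0.994  0.087]
 [ 0.997 -0.063  0.044]
 [ 0.049  0.085 -0.995]] F [ 0.18  0.15 -0.12] op 0.0932 gf 0.0
[0.406 1.131 0.022 0.006 1.891 0.469]
```

The tilt persists and adds up. That gives me a way in: a tool leaned back about 45° clears the dial. I'll build the lean on an azimuth that suits both the pail and the hook, straight ahead.

play_rows(increments="-446 125 -62 0 -1;-446 125 -62 0 -1;-446 125 -62 0 -1;-446 125 -62 0 -1;-446 125 -62 0 -1;-446 125 -62 0 -1;-446 125 -62 0 -1;-446 125 -62 0 -1;-446 125 -62 0 -1;-446 125 -62 0 -1;-422 600 -62 0 -1;-422 600 -62 0 -1;-422 600 -62 0 -1;-422 600 -62 0 -1")

```text
t: 7.0
tool_pos: [0.9153, -0.0399, 0.2698]
orientation: [2.238, 2.106, 0.195]
force: [-0.5, -0.3, -0.6]
opening: 0.0929
gripper_force: 0.0
```

play_rows(increments="0 900 0 0 -1;0 900 0 0 -1;0 900 0 0 -1;0 900 0 0 -1;0 900 0 0 -1;0 900 0 0 -1")

```text
t: 7.6
tool_pos: [0.9494, -0.0439, 0.2268]
orientation: [2.212, 2.076, 0.244]
force: [-0.7, -0.4, 0.1]
opening: 0.0927
gripper_force: 0.0
```

```bash
python3 - <<'E'
from h import *
print(np.round(st()['q'],3))
E
```

```text
t 7.6 pos [ 0.9494 -0.0439  0.2268] R
 [[ 0.059  0.981  0.183]
 [ 0.997 -0.067  0.038]
 [ 0.05   0.18  -0.982]] F [-0.69 -0.36  0.14] op 0.0927 gf 0.0
[-0.124  1.183  0.023  0.062  1.757 -0.044]
```

play_rows(increments="0 900 -150 0 -1;0 900 -150 0 -1;0 900 -150 0 -1;0 900 -150 0 -1;0 900 -150 0 -1;0 900 -150 0 -1;0 900 -150 0 -1;0 900 -150 0 -1;0 900 -150 0 -1;0 900 -150 0 -1;0 900 -150 0 -1;0 900 -150 0 -1;0 900 -150 0 -1;0 900 -150 0 -1;0 900 -150 0 -1;0 900 -150 0 -1")

```text
t: 9.2
tool_pos: [0.9629, -0.0487, 0.2459]
orientation: [2.183, 2.046, 0.294]
force: [0.5, 1.0, -0.5]
opening: 0.0927
gripper_force: 0.0
```

```bash
python3 - <<'E'
from h import *
print(np.round(st()['q'],3))
E
```

```text
t 9.2 pos [ 0.9629 -0.0487  0.2459] R
 [[ 0.059  0.971  0.233]
 [ 0.997 -0.069  0.035]
 [ 0.05   0.23  -0.972]] F [ 0.48  0.97 -0.47] op 0.0927 gf 0.0
[-0.129  1.165  0.023  0.065  1.724 -0.047]
```

Each call adds about 0.05 rad, however many rows it has, so I'll use short calls.

play_rows(increments="0 900 0 0 -1;0 900 0 0 -1;0 900 0 0 -1")

```text
t: 9.5
tool_pos: [0.9843, -0.0503, 0.2399]
orientation: [2.155, 2.017, 0.341]
force: [-0.2, 0.9, 0.5]
opening: 0.0929
gripper_force: 0.0
```

play_rows(increments="0 900 0 0 -1;0 900 0 0 -1;0 900 0 0 -1")

```text
t: 9.8
tool_pos: [1.0031, -0.052, 0.2418]
orientation: [2.126, 1.987, 0.387]
force: [0.4, -0.9, -0.7]
opening: 0.0933
gripper_force: 0.0
```

play_rows(increments="0 900 0 0 -1;0 900 0 0 -1;0 900 0 0 -1")

```text
t: 10.1
tool_pos: [1.0198, -0.0539, 0.251]
orientation: [2.096, 1.957, 0.431]
force: [0.0, 0.2, 0.1]
opening: 0.0929
gripper_force: 0.0
```

play_rows(increments="0 900 0 0 -1;0 900 0 0 -1;0 900 0 0 -1")

```text
t: 10.4
tool_pos: [1.0343, -0.0558, 0.266]
orientation: [2.066, 1.926, 0.475]
force: [-0.0, 0.8, 0.5]
opening: 0.0932
gripper_force: 0.0
```

```bash
python3 - <<'E'
from h import *
print(np.round(st()['q'],3))
E
```

```text
t 10.4 pos [ 1.0343 -0.0558  0.266 ] R
 [[ 0.059  0.906  0.419]
 [ 0.997 -0.075  0.021]
 [ 0.051  0.416 -0.908]] F [-0.02  0.78  0.51] op 0.0932 gf 0.0
[-0.131  1.17   0.023  0.076  1.522 -0.048]
```

play_rows(increments="0 900 0 0 -1;0 900 0 0 -1;0 900 0 0 -1")

```text
t: 10.7
tool_pos: [1.0468, -0.0579, 0.2861]
orientation: [2.035, 1.895, 0.517]
force: [0.1, -0.2, 0.4]
opening: 0.0928
gripper_force: 0.0
```

play_rows(increments="0 900 0 0 -1;0 900 0 0 -1;0 900 0 0 -1")

```text
t: 11.0
tool_pos: [1.0571, -0.06, 0.3107]
orientation: [2.005, 1.865, 0.558]
force: [0.8, -0.2, -0.1]
opening: 0.0932
gripper_force: 0.0
```

play_rows(increments="0 900 0 0 -1;0 900 0 0 -1;0 900 0 0 -1")

```text
t: 11.3
tool_pos: [1.0656, -0.0622, 0.3395]
orientation: [1.973, 1.833, 0.598]
force: [-1.1, -0.1, 0.3]
opening: 0.0928
gripper_force: 0.0
```

play_rows(increments="0 900 0 0 -1;0 900 0 0 -1;0 900 0 0 -1")

```text
t: 11.6
tool_pos: [1.0717, -0.0643, 0.3713]
orientation: [1.942, 1.802, 0.636]
force: [-0.5, 0.1, 0.4]
opening: 0.0927
gripper_force: 0.0
```

play_rows(increments="0 900 0 0 -1;0 900 0 0 -1;0 900 0 0 -1")

```text
t: 11.9
tool_pos: [1.0754, -0.0665, 0.4058]
orientation: [1.911, 1.771, 0.673]
force: [-0.4, 0.6, -0.1]
opening: 0.0933
gripper_force: 0.0
```

play_rows(increments="0 900 0 0 -1;0 900 0 0 -1;0 900 0 0 -1")

```text
t: 12.2
tool_pos: [1.0768, -0.0686, 0.4426]
orientation: [1.88, 1.739, 0.708]
force: [-0.5, -0.2, 0.1]
opening: 0.0925
gripper_force: 0.0
```

play_rows(increments="0 900 0 0 -1;0 900 0 0 -1;0 900 0 0 -1")

```text
t: 12.5
tool_pos: [1.076, -0.0706, 0.4813]
orientation: [1.849, 1.708, 0.743]
force: [0.2, -0.4, 0.2]
opening: 0.0931
gripper_force: 0.0
```

play_rows(increments="0 900 0 0 -1;0 900 0 0 -1;0 900 0 0 -1")

```text
t: 12.8
tool_pos: [1.0727, -0.0725, 0.5215]
orientation: [1.818, 1.677, 0.776]
force: [0.9, 0.4, 0.6]
opening: 0.0927
gripper_force: 0.0
```

```bash
python3 - <<'E'
from h import *
print(np.round(st()['q'],3))
E
```

```text
t 12.8 pos [ 1.0727 -0.0725  0.5215] R
 [[ 0.058  0.684  0.727]
 [ 0.997 -0.077 -0.008]
 [ 0.051  0.725 -0.687]] F [0.92 0.38 0.57] op 0.0927 gf 0.0
[-0.151  0.966  0.023  0.105  1.345 -0.05 ]
```

The lean is now 46.6°, at azimuth about -0.6°. Next is the pre-grasp behind the bar, with the small yaw correction that levels the tool's x.

play_rows(increments="294 -703 -151 -4 0;294 -703 -151 -4 0;294 -703 -151 -4 0;294 -703 -151 -4 0;294 -703 -151 -4 0;294 -703 -151 -4 0;294 -703 -151 -4 0;294 -703 -151 -4 0;294 -703 -151 -4 0;294 -703 -151 -4 0;294 -703 -151 -4 0;294 -703 -151 -4 0;294 -703 -151 -4 0;294 -703 -151 -4 0;294 -703 -151 -4 0;294 -703 -151 -4 0;294 -703 -151 -4 0;294 -703 -151 -4 0;294 -703 -151 -4 0;294 -703 -151 -4 0")

```text
t: 14.8
tool_pos: [0.4988, 0.2767, 0.1302]
orientation: [1.748, 1.733, 0.746]
force: [-0.1, 0.3, 0.5]
opening: 0.0465
gripper_force: 0.0
```

```bash
cat >> h.py <<'E'
def inc(target,s):
    Rm=R.from_rotvec(s['orientation']).as_matrix(); print('inc mm',np.round(1e3*Rm.T@(np.array(target)-s['tool_pos']),1))
E
python3 - <<'E'
from h import *
s=st(); print(np.round(s['q'],3))
w=robot.read_camera('wrist');lm('wrist','bail_bar','bail_kink');a=robot.read_camera('scene');lm('scene','bail_bar')
cv2.imwrite('pics/f.png',np.hstack([cv2.resize(a[150:350,200:440],(480,400)),cv2.copyMakeBorder(cv2.resize(w,(320,200)),0,200,0,0,0)]))
z=R.from_rotvec(s['orientation']).as_matrix()[:,2]; inc(np.array([.5442,.275,.087])+.018*z,s)
E
```

```text
t 14.8 pos [0.4988 0.2767 0.1302] R
 [[ 0.009  0.687  0.726]
 [ 1.    -0.006 -0.006]
 [ 0.     0.726 -0.687]] F [-0.05  0.28  0.48] op 0.0465 gf 0.0
[ 0.75  -0.361  2.335 -0.866  0.715  1.303]
wrist bail_bar [([0.5467, 0.2743, 0.0866], 0.81)]
wrist bail_kink [([0.5309, 0.2329, 0.0883], 0.9)]
scene bail_bar [([0.5451, 0.2752, 0.0857], 0.56)]
inc mm [-1.3 -0.1 80.7]
```

View pics/f.png

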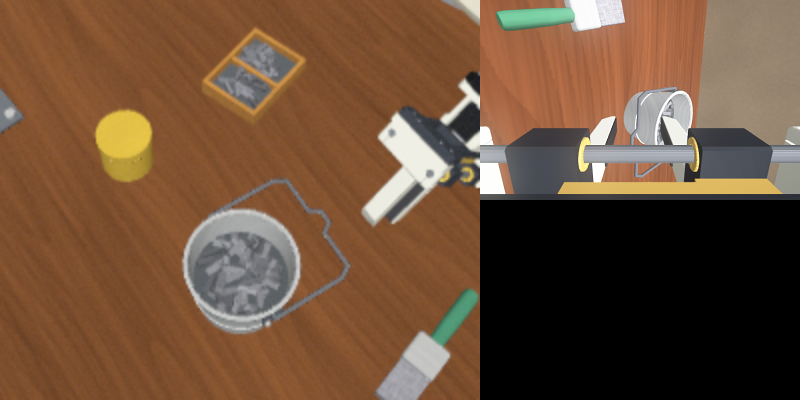

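The scene crop shows the gripper leaning back behind the bar at (385,200), in line with the outer half of the bar at about (335,240), with free space ahead. Going in to close.

play_rows(increments="-1 0 40 0 0;-1 0 70 0 0;-1 0 81 0 0;-1 0 81 0 0;-1 0 81 0 1;-1 0 81 0 1;-1 0 81 0 1;-1 0 81 0 1;-1 0 81 0 1", force=30)

```text
t: 15.95
tool_pos: [0.5578, 0.2747, 0.0746]
orientation: [1.75, 1.731, 0.747]
force: [-0.8, -0.5, -0.5]
opening: 0.011
gripper_force: 0.0
```

```bash
python3 - <<'E'
from h import *
s=st(); lm('wrist','bail_bar','pail','bail_kink'); lm('scene','bail_bar','pail')
E
```

```text
t 15.95 pos [0.5578 0.2747 0.0746] R
 [[ 0.01   0.687  0.727]
 [ 1.    -0.008 -0.007]
 [ 0.001  0.727 -0.687]] F [-0.83 -0.51 -0.5 ] op 0.011 gf 0.0
wrist bail_bar [([0.5467, 0.2743, 0.0866], 0.81)]
wrist pail [([0.642, 0.2183, 0.001], 0.82)]
wrist bail_kink [([0.5309, 0.2329, 0.0883], 0.9)]
scene bail_bar [([0.5451, 0.2752, 0.0857], 0.56)]
scene pail [([0.6433, 0.2191, -0.0021], 0.9), ([0.6166, -0.2019, 0.2618], 0.65)]
```

play_rows(increments="0 0 0 0 1;0 0 0 0 1;0 0 0 0 1", force=30)

```text
t: 16.5
tool_pos: [0.5577, 0.2744, 0.0739]
orientation: [1.75, 1.732, 0.745]
force: [-2.3, 0.2, 1.1]
opening: 0.0036
gripper_force: 30.0
```

The wire is gripped. Now I'll swing the bail up along its arc.

play_rows(increments="0 7.4 -5.9 0 1;0 17.9 -12.7 0 1;0 29.1 -18.1 0 1;-0.6 41 -22 0 1;-1 53.3 -24.4 0 1;-1.3 65.8 -25.3 0 1;-1.8 78.4 -24.6 0 1;-2.3 90.6 -22.3 0 1;-2.8 102.5 -18.5 0 1;-3.4 113.9 -13.3 0 1;-4 124.4 -6.8 0 1;-4.6 134.1 1.1 0 1;-4.6 134.1 1.1 0 1;-4.6 134.1 1.1 0 1;-4.6 134.1 1.1 0 1", force=30)

```text
t: 18.0
tool_pos: [0.6505, 0.2689, 0.1704]
orientation: [1.75, 1.732, 0.745]
force: [-0.1, 0.3, 0.1]
opening: 0.004
gripper_force: 30.0
```

```bash
python3 - <<'E'
from h import *
s=st(); print(np.round(s['q'],3));a=robot.read_camera('scene');w=robot.read_camera('wrist'); lm('scene','bail_bar','bail_kink','pail');lm('wrist','bail_bar','bail_kink','pail')
cv2.imwrite('pics/g.png',np.hstack([cv2.resize(a[150:350,200:440],(480,400)),cv2.copyMakeBorder(cv2.resize(w,(320,200)),0,200,0,0,0)]))
E
```

```text
t 18.0 pos [0.6505 0.2689 0.1704] R
 [[ 0.01   0.688  0.726]
 [ 1.    -0.007 -0.007]
 [ 0.     0.726 -0.688]] F [-0.06  0.27  0.1 ] op 0.004 gf 30.0
[ 0.515 -0.09   2.027 -0.717  0.586  1.007]
scene bail_bar [([0.6369, 0.2668, 0.1834], 0.76)]
scene bail_kink [([0.6288, 0.2221, 0.1932], 0.79)]
scene pail [([0.6429, 0.2221, -0.0025], 0.83)]
wrist bail_bar [([0.6362, 0.2705, 0.1838], 0.71)]
wrist bail_kink [([0.6441, 0.2219, 0.001], 0.33)]
wrist pail [([0.6432, 0.2214, 0.0011], 0.98)]
```

View pics/g.png

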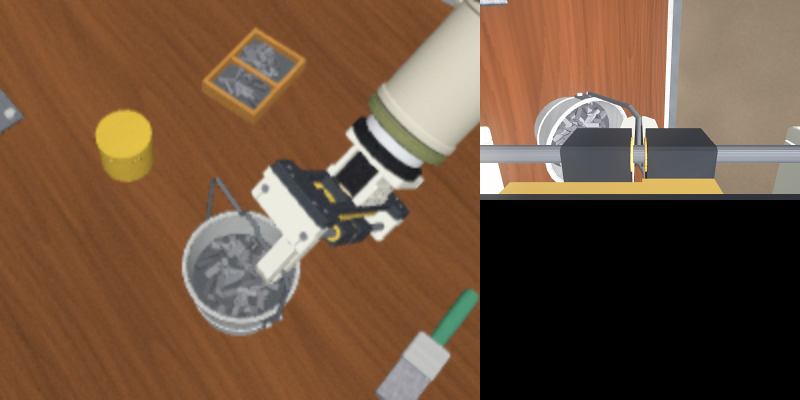

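The bail is upright with the pail still in place; the networks give the bar at z≈0.184 and the kink at z≈0.193. Now full grip force and a slow lift.

play_rows(increments="0 0 0 0 1;0 0 0 0 1;0 3.6 -3.4 0 1;0 7.2 -6.9 0 1;0 11 -10.3 0 1;0 14.5 -13.8 0 1;0 18 -17 0 1;0 22 -21 0 1;0 25.5 -24 0 1;0 29 -27.5 0 1;0 29 -27.5 0 1;0 29 -27.5 0 1", force=60)

```text
t: 19.6
tool_pos: [0.6508, 0.2688, 0.2108]
orientation: [1.75, 1.731, 0.746]
force: [0.4, -0.0, -5.3]
opening: 0.003
gripper_force: 60.1
```

```bash
python3 - <<'E'
from h import *
s=st(); a=robot.read_camera('scene');w=robot.read_camera('wrist'); lm('scene','bail_bar','bail_kink','pail');lm('wrist','bail_bar','bail_kink','pail')
cv2.imwrite('pics/h.png',np.hstack([cv2.resize(a[150:350,200:440],(480,400)),cv2.copyMakeBorder(cv2.resize(w,(320,200)),0,200,0,0,0)]))
E
```

```text
t 19.6 pos [0.6508 0.2688 0.2108] R
 [[ 0.011  0.687  0.726]
 [ 1.    -0.008 -0.007]
 [ 0.001  0.726 -0.687]] F [ 0.36 -0.03 -5.3 ] op 0.003 gf 60.1
scene bail_bar [([0.6372, 0.2706, 0.2195], 0.74), ([0.6455, 0.2291, 0.0351], 0.69)]
scene bail_kink [([0.6318, 0.2202, 0.2322], 0.49)]
scene pail [([0.6446, 0.227, 0.0386], 0.69), ([0.6537, -0.0125, 0.0007], 0.47)]
wrist bail_bar [([0.6358, 0.2706, 0.2237], 0.8)]
wrist bail_kink [([0.6468, 0.2273, 0.0349], 0.65)]
wrist pail [([0.6451, 0.2268, 0.0405], 0.92)]
```

View pics/h.png

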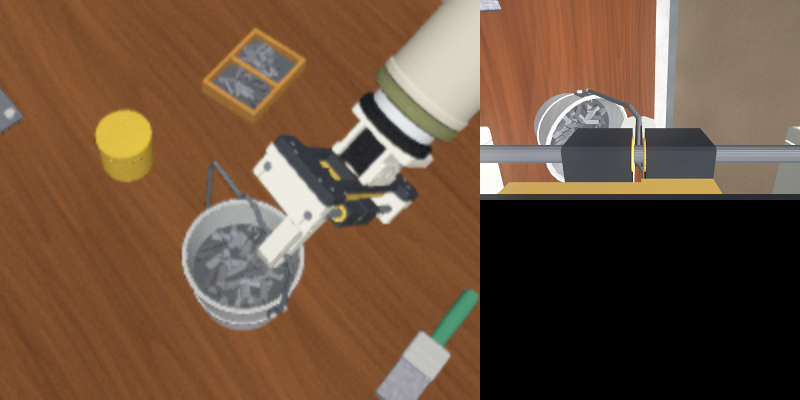

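The pail is lifted level and weighs about 5.3 N, so the rod will settle near 20 mm. Now I'll raise it and carry it smoothly to a point in front of the hook.

play_rows(increments="0 4 -4 0 1;0 14 -13 0 1;0 28 -26 0 1;0 42 -40 0 1;0 52 -49 0 1;0 55 -52 0 1;0 55 -52 0 1", force=60)

```text
t: 20.7
tool_pos: [0.6511, 0.2689, 0.2879]
orientation: [1.75, 1.73, 0.748]
force: [0.3, -0.7, -5.7]
opening: 0.0026
gripper_force: 60.1
```

play_rows(increments="-1 0 0 0 1;-4 0 0 0 1;-11 -1 -1 0 1;-25 -3 -3 0 1;-44 -5 -5 0 1;-70 -8 -8 0 1;-100 -11 -12 0 1;-136 -15 -16 0 1;-174 -20 -21 0 1;-214 -24 -26 0 1;-253 -28 -30 0 1;-291 -33 -35 0 1;-327 -37 -39 0 1;-357 -40 -43 0 1;-383 -43 -46 0 1;-402 -45 -48 0 1;-416 -47 -50 0 1;-423 -48 -51 0 1;-426 -48 -51 0 1;-427 -48 -51 0 1")

```text
t: 22.7
tool_pos: [0.576, -0.1576, 0.286]
orientation: [1.751, 1.732, 0.745]
force: [-0.1, 1.3, -5.3]
opening: 0.0027
gripper_force: 60.1
```

play_rows(increments="0 0 0 0 1;0 0 0 0 1;0 0 0 0 1;0 0 0 0 1;0 0 0 0 1")

```text
t: 23.2
tool_pos: [0.5763, -0.1572, 0.2864]
orientation: [1.75, 1.732, 0.746]
force: [0.3, 0.5, -6.5]
opening: 0.0029
gripper_force: 60.1
```

```bash
python3 - <<'E'
from h import *
s=st(); print(np.round(s['q'],3)); a=robot.read_camera('scene');w=robot.read_camera('wrist'); t=robot.read_camera('top')
for c in ('scene','wrist','top'): lm(c,'bail_bar','bail_kink','pail','hook_seat','hook_tip')
cv2.imwrite('pics/i.png',np.hstack([cv2.resize(a[0:220,100:320],(450,450)),cv2.copyMakeBorder(cv2.resize(w,(350,219)),0,231,0,0,0)]))
E
```

```text
t 23.2 pos [ 0.5763 -0.1572  0.2864] R
 [[ 0.01   0.687  0.726]
 [ 1.    -0.007 -0.007]
 [ 0.     0.726 -0.687]] F [ 0.3   0.45 -6.49] op 0.0029 gf 60.1
[-0.624 -0.628  2.215  0.554  0.921 -0.809]
scene bail_bar [([0.5589, -0.1593, 0.2984], 0.62)]
scene bail_kink [([0.5552, -0.2075, 0.3106], 0.76)]
scene pail [([0.5729, -0.1989, 0.1106], 0.58)]
scene hook_seat [([0.6209, -0.1993, 0.2626], 0.63)]
scene hook_tip [([0.597, -0.2027, 0.3032], 0.77)]
wrist bail_bar [([0.5641, -0.1549, 0.2974], 0.63)]
wrist bail_kink []
wrist pail [([0.572, -0.2018, 0.1139], 0.81)]
wrist hook_seat []
wrist hook_tip []
top bail_bar [([0.5628, -0.1541, 0.2943], 0.42)]
top bail_kink []
top pail []
top hook_seat [([0.6166, -0.2, 0.2648], 0.6)]
top hook_tip [([0.597, -0.2031, 0.3028], 0.57)]
```

View pics/i.png

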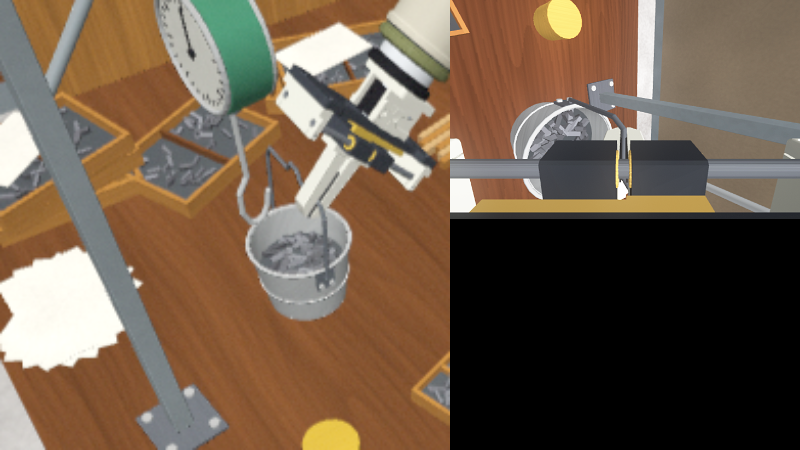

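The pail hangs in front of the hook, and the scene crop shows the kink near (270,155) level with the hook tip at (265,190). The body's upper edge would pass very close to the collar and dial. A −14° tool yaw swings that edge away from the rod and puts the kink a little forward and up, at the cost of about 0.17 rad of tilt that I can undo later.

play_rows(increments="0 0 0 -1 1;0 0 0 -3 1;0 0 0 -5 1;0 0 0 -7 1;0 0 0 -9 1;0 0 0 -11 1;0 0 0 -13 1;0 0 0 -14 1;0 0 0 -14 1;0 0 0 -14 1;0 0 0 -14 1;0 0 0 -14 1", force=60)

```text
t: 25.3
tool_pos: [0.5762, -0.1575, 0.2864]
orientation: [1.502, 1.901, 0.638]
force: [-0.5, -0.3, -5.7]
opening: 0.003
gripper_force: 60.2
```

```bash
python3 - <<'E'
from h import *
s=st(); a=robot.read_camera('scene');w=robot.read_camera('wrist'); t=robot.read_camera('top')
for c in ('scene','wrist','top'): lm(c,'bail_bar','bail_kink','pail')
lm('scene','hook_seat','hook_tip')
E
```

```text
t 25.3 pos [ 0.5762 -0.1575  0.2864] R
 [[-0.156  0.67   0.726]
 [ 0.972  0.234 -0.007]
 [-0.175  0.705 -0.687]] F [-0.45 -0.33 -5.75] op 0.003 gf 60.2
scene bail_bar [([0.5597, -0.1564, 0.298], 0.48)]
scene bail_kink [([0.5633, -0.2025, 0.3151], 0.74), ([0.5619, -0.1609, 0.2953], 0.72)]
scene pail [([0.5807, -0.2239, 0.1203], 0.92)]
wrist bail_bar [([0.5628, -0.1569, 0.2997], 0.85)]
wrist bail_kink [([0.5707, -0.199, 0.3181], 0.65)]
wrist pail [([0.5808, -0.2266, 0.1244], 0.57)]
top bail_bar []
top bail_kink [([0.5724, -0.2028, 0.315], 0.57)]
top pail [([0.5798, -0.2231, 0.1232], 0.9)]
scene hook_seat [([0.6177, -0.1996, 0.263], 0.79)]
scene hook_tip [([0.5963, -0.2029, 0.3024], 0.63)]
```

The kink is at about (0.568, −0.201, 0.317), as predicted. Entering over the tip.

play_rows(increments="-0.2 1 1 0 1;-0.7 3.5 3.7 0 1;-1.4 7 7.5 0 1;-2.1 11 12 0 1;-2.8 15 16 0 1;-3.5 19 20 0 1;-4.2 23 24 0 1;-5 26.5 28 0 1;-5.6 30 32 0 1;-6.1 32.5 35 0 1;-6.4 33.8 36.3 0 1;-6.5 34.2 36.7 0 1;-6.5 34.2 36.7 0 1;-6.5 34.2 36.7 0 1;-6.5 34.2 36.7 0 1", force=60)

```text
t: 27.5
tool_pos: [0.6247, -0.1531, 0.2799]
orientation: [1.507, 1.912, 0.638]
force: [-5.1, 8.5, -17.0]
opening: 0.0032
gripper_force: 60.3
```

```bash
python3 - <<'E'
from h import *
s=st(); a=robot.read_camera('scene');w=robot.read_camera('wrist'); t=robot.read_camera('top')
for c in ('scene','wrist','top'): lm(c,'bail_kink','pail','hook_seat','hook_tip')
cv2.imwrite('pics/j.png',cv2.resize(a[20:170,150:320],None,fx=4,fy=4,interpolation=2)[:600])
E
```

```text
t 27.5 pos [ 0.6247 -0.1531  0.2799] R
 [[-0.162  0.676  0.719]
 [ 0.972  0.234 -0.001]
 [-0.169  0.699 -0.695]] F [ -5.15   8.54 -16.97] op 0.0032 gf 60.3
scene bail_kink [([0.6143, -0.2034, 0.3068], 0.75)]
scene pail [([0.6302, -0.2188, 0.1124], 0.72)]
scene hook_seat []
scene hook_tip [([0.597, -0.2025, 0.3001], 0.74)]
wrist bail_kink [([0.6197, -0.1938, 0.3117], 0.76)]
wrist pail [([0.6283, -0.2192, 0.1137], 0.59)]
wrist hook_seat []
wrist hook_tip []
top bail_kink []
top pail [([0.6308, -0.2157, 0.1149], 0.59), ([0.5044, 0.4048, -0.0028], 0.52)]
top hook_seat []
top hook_tip []
```

View pics/j.png

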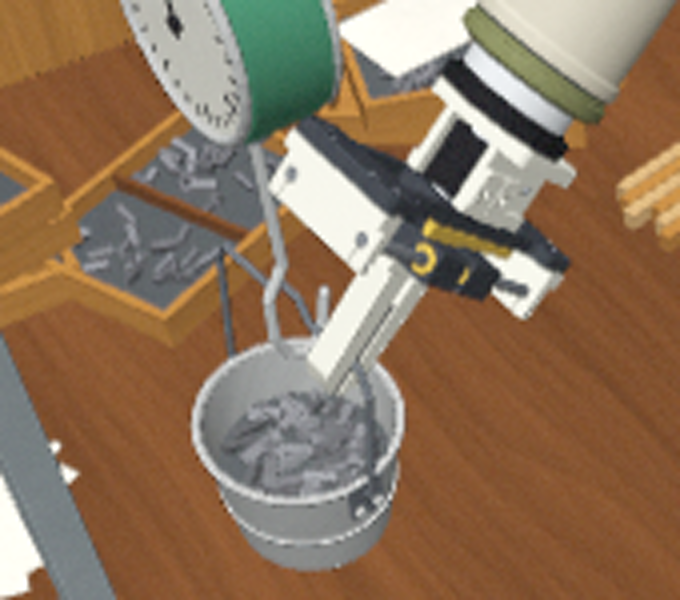

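The body's upper end is brushing the underside of the dial: about 11 N down, with the TCP pushed 6 mm low. The kink is already past the tip and over the throat, so going down now frees it.

play_rows(increments="0.9 -3.5 3.4 0 1;1.8 -7 6.9 0 1;2.6 -10.6 10.3 0 1;3.5 -14.1 13.7 0 1;4 -16.2 15.8 0 1;4 -16.2 15.8 0 1", force=60)

```text
t: 28.85
tool_pos: [0.6266, -0.1562, 0.2627]
orientation: [1.503, 1.902, 0.638]
force: [-0.1, 0.1, -5.3]
opening: 0.003
gripper_force: 60.3
```

```bash
python3 - <<'E'
from h import *
s=st(); a=robot.read_camera('scene');w=robot.read_camera('wrist'); t=robot.read_camera('top')
for c in ('scene','wrist','top'): lm(c,'bail_kink','bail_bar','pail')
lm('scene','hook_seat','hook_tip')
E
```

```text
t 28.85 pos [ 0.6266 -0.1562  0.2627] R
 [[-0.156  0.67   0.726]
 [ 0.972  0.234 -0.007]
 [-0.175  0.704 -0.688]] F [-0.14  0.08 -5.28] op 0.003 gf 60.3
scene bail_kink [([0.6168, -0.2059, 0.2924], 0.52)]
scene bail_bar [([0.611, -0.1565, 0.2722], 0.57)]
scene pail [([0.6305, -0.2204, 0.0959], 0.67)]
wrist bail_kink [([0.6217, -0.1984, 0.2945], 0.8)]
wrist bail_bar [([0.6165, -0.1535, 0.274], 0.76)]
wrist pail [([0.6302, -0.2204, 0.0967], 0.68)]
top bail_kink []
top bail_bar [([0.5052, 0.404, -0.0009], 0.25)]
top pail [([0.6329, -0.2213, 0.0989], 0.86)]
scene hook_seat [([0.6189, -0.1994, 0.266], 0.61)]
scene hook_tip [([0.5975, -0.2061, 0.3006], 0.81)]
```

It's free again, with the kink centred at about (0.619, −0.201, 0.294). Next I'll go down to just above the seat, taking out 9° of the yaw to level the pail.

play_rows(increments="0.5 -0.8 1.5 1 1;0.9 -1.7 3 2 1;1.4 -2.5 4.5 3 1;1.9 -3.4 6 4 1;2.3 -4.2 7.5 5 1;2.8 -5 9 6 1;3.3 -5.9 10.5 7 1;3.8 -6.7 12 8 1;4.2 -7.6 13.5 8.5 1;4.7 -8.4 15 9 1;4.7 -8.4 15 9 1;4.7 -8.4 15 9 1", force=60)

```text
t: 30.75
tool_pos: [0.6314, -0.1536, 0.2463]
orientation: [1.663, 1.795, 0.708]
force: [-0.3, 0.1, -5.4]
opening: 0.0028
gripper_force: 60.2
```

```bash
python3 - <<'E'
from h import *
s=st(); a=robot.read_camera('scene');w=robot.read_camera('wrist'); t=robot.read_camera('top')
for c in ('scene','wrist','top'): lm(c,'bail_kink','pail')
lm('scene','hook_seat','hook_tip')
E
```

```text
t 30.75 pos [ 0.6314 -0.1536  0.2463] R
 [[-0.049  0.686  0.726]
 [ 0.997  0.08  -0.007]
 [-0.063  0.723 -0.688]] F [-0.3   0.09 -5.38] op 0.0028 gf 60.2
scene bail_kink [([0.6143, -0.2036, 0.2705], 0.73)]
scene pail [([0.6286, -0.206, 0.077], 0.59)]
wrist bail_kink [([0.6199, -0.2001, 0.273], 0.9)]
wrist pail [([0.6294, -0.2037, 0.075], 0.95)]
top bail_kink []
top pail [([0.629, -0.2012, 0.0774], 0.8), ([0.5044, 0.3999, -0.0024], 0.21)]
scene hook_seat [([0.6186, -0.1995, 0.2637], 0.53)]
scene hook_tip []
```

play_rows(increments="0.1 -1.1 1 0 1;0.2 -2.2 2.1 0 1;0.3 -3.6 3.4 0 1;0.4 -5.1 4.8 0 1;0.5 -6.5 6.2 0 1;0.6 -7.2 6.9 0 1;0.6 -7.2 6.9 0 1;0.6 -7.2 6.9 0 1", force=60)

```text
t: 32.1
tool_pos: [0.6315, -0.1537, 0.2366]
orientation: [1.663, 1.795, 0.708]
force: [-0.6, 0.0, -3.6]
opening: 0.0031
gripper_force: 60.1
```

play_rows(increments="0.1 -1.1 1 0 1;0.2 -2.2 2.1 0 1;0.3 -3.3 3.1 0 1;0.4 -4.3 4.1 0 1;0.4 -5.1 4.8 0 1;0.4 -5.1 4.8 0 1;0.4 -5.1 4.8 0 1", force=60)

```text
t: 32.8
tool_pos: [0.6314, -0.1537, 0.2295]
orientation: [1.663, 1.795, 0.708]
force: [-0.8, -1.2, -2.0]
opening: 0.0031
gripper_force: 60.1
```

The scale is taking the load at the expected rate of 250 N/m. Lowering the rest of the way.

play_rows(increments="0.1 -0.7 0.7 0 1;0.1 -1.4 1.4 0 1;0.2 -2.2 2.1 0 1;0.3 -2.9 2.8 0 1;0.3 -3.6 3.4 0 1;0.4 -4.3 4.1 0 1;0.4 -5 4.8 0 1;0.4 -5 4.8 0 1;0.4 -5 4.8 0 1", force=60)

```text
t: 33.7
tool_pos: [0.6314, -0.1538, 0.2225]
orientation: [1.663, 1.795, 0.708]
force: [0.3, -1.7, 0.0]
opening: 0.0026
gripper_force: 60.0
```

```bash
python3 - <<'E'
from h import *
F=[]
for i in range(3):
    a=robot.read_camera(('wrist','scene','top')[i]);F.append(robot.read_state()['force'])
print(np.round(F,2)); st()
for c in ('scene','wrist','top'): lm(c,'bail_kink','pail')
lm('scene','hook_seat','hook_tip')
E
```

```text
[[ 0.09 -1.23  0.56]
 [-0.62 -1.99 -1.08]
 [ 1.06 -2.1  -0.76]]
t 33.85 pos [ 0.6315 -0.1538  0.2226] R
 [[-0.049  0.686  0.726]
 [ 0.997  0.08  -0.008]
 [-0.063  0.724 -0.687]] F [ 1.06 -2.1  -0.76] op 0.003 gf 60.0
scene bail_kink [([0.6126, -0.204, 0.2475], 0.59), ([0.6176, -0.1543, 0.2313], 0.52)]
scene pail [([0.6292, -0.2139, 0.0525], 0.55)]
wrist bail_kink []
wrist pail [([0.6303, -0.2131, 0.0537], 0.88)]
top bail_kink [([0.6284, -0.2094, 0.057], 0.41)]
top pail [([0.6297, -0.2112, 0.0543], 0.85)]
scene hook_seat [([0.6179, -0.2005, 0.2433], 0.53)]
scene hook_tip [([0.5984, -0.206, 0.2839], 0.75)]
```

The scale carries almost everything: about 0.4 N is left in the hand and the rod is near 21 mm. I'll ease the grip first so the wire can settle, then check.

play_rows(increments="0 0 0 0 1;0 0 0 0 1;0 0 0 0 1", force=25)

```text
t: 34.55
tool_pos: [0.6313, -0.1535, 0.2221]
orientation: [1.663, 1.796, 0.708]
force: [-1.3, -0.4, -0.1]
opening: 0.0041
gripper_force: 24.7
```

play_rows(increments="0 0 0 0 1;0 0 0 0 1;0 0 0 0 1", force=10)

```text
t: 34.85
tool_pos: [0.6314, -0.1536, 0.2224]
orientation: [1.663, 1.795, 0.708]
force: [-1.1, 1.7, -0.2]
opening: 0.0048
gripper_force: 10.1
```

play_rows(increments="0 0 0 0 1;0 0 0 0 1;0 0 0 0 1;0 0 0 0 1;0 0 0 0 1", force=3)

```text
t: 35.35
tool_pos: [0.6314, -0.1537, 0.2224]
orientation: [1.663, 1.795, 0.708]
force: [-0.5, 2.3, 0.3]
opening: 0.0052
gripper_force: 3.0
```

```bash
python3 - <<'E'
from h import *
a=robot.read_camera('wrist');robot.read_camera('scene');robot.read_camera('top'); st()
for c in ('scene','wrist','top'): lm(c,'bail_kink','pail')
lm('scene','hook_seat','hook_tip')
E
```

```text
t 35.5 pos [ 0.6314 -0.1537  0.2224] R
 [[-0.049  0.686  0.726]
 [ 0.997  0.08  -0.007]
 [-0.063  0.723 -0.688]] F [-0.78  2.57 -1.32] op 0.0051 gf 3.0
scene bail_kink [([0.6104, -0.2021, 0.2498], 0.63)]
scene pail [([0.6197, -0.2016, 0.2463], 0.7), ([0.6181, -0.2111, 0.053], 0.61)]
wrist bail_kink [([0.619, -0.1972, 0.2499], 0.67)]
wrist pail [([0.616, -0.2089, 0.0545], 0.75), ([0.6545, -0.0156, 0.0066], 0.24)]
top bail_kink [([0.5049, 0.4038, -0.0034], 0.18)]
top pail [([0.6172, -0.2093, 0.0553], 0.62)]
scene hook_seat [([0.6195, -0.1977, 0.2452], 0.45)]
scene hook_tip [([0.5977, -0.2041, 0.2842], 0.64)]
```

The pail now hangs under the kink in x. Opening gently while holding position.

play_rows(increments="0 0 0 0 0.85;0 0 0 0 0.8;0 0 0 0 0.7;0 0 0 0 0.6;0 0 0 0 0.5;0 0 0 0 0.5;0 0 0 0 0.5")

```text
t: 36.6
tool_pos: [0.6314, -0.1538, 0.2224]
orientation: [1.663, 1.795, 0.708]
force: [-0.3, 0.5, -0.1]
opening: 0.0231
gripper_force: 0.0
```

```bash
python3 - <<'E'
from h import *
a=robot.read_camera('wrist');robot.read_camera('scene');robot.read_camera('top'); st()
for c in ('scene','wrist','top'): lm(c,'bail_bar','bail_kink','pail')
lm('scene','hook_seat')
E
```

```text
t 36.75 pos [ 0.6314 -0.1537  0.2224] R
 [[-0.049  0.686  0.726]
 [ 0.997  0.08  -0.007]
 [-0.063  0.723 -0.687]] F [ 0.17  0.39 -0.42] op 0.0231 gf 0.0
scene bail_bar [([0.6176, -0.2083, 0.0474], 0.69), ([0.6156, -0.1515, 0.2326], 0.65)]
scene bail_kink [([0.613, -0.2028, 0.2458], 0.7)]
scene pail [([0.6198, -0.208, 0.0492], 0.84)]
wrist bail_bar [([0.6155, -0.156, 0.2331], 0.76)]
wrist bail_kink [([0.6199, -0.1963, 0.2476], 0.64)]
wrist pail [([0.6195, -0.2062, 0.0526], 0.95)]
top bail_bar []
top bail_kink []
top pail [([0.6198, -0.2051, 0.052], 0.73)]
scene hook_seat [([0.6195, -0.1997, 0.2414], 0.57)]
```

Released and hanging level, with no force on the hand. Backing out along the fingers.

play_rows(increments="0 0 -4 0 0.5;0 0 -10 0 0.5;0 0 -18 0 0.5;0 0 -27 0 0.5;0 0 -38 0 0.5;0 0 -50 0 0.5;0 0 -65 0 0.5;0 0 -82 0 0.5;0 0 -100 0 0.5;0 0 -120 0 0.5;0 0 -140 0 0.5;0 0 -140 0 0.5;0 0 -140 0 0.5;0 0 -140 0 0.5;0 0 -140 0 0.5;0 0 -140 0 0.5")

```text
t: 38.85
tool_pos: [0.5298, -0.1524, 0.3176]
orientation: [1.664, 1.797, 0.708]
force: [-0.3, -0.1, -0.1]
opening: 0.0235
gripper_force: 0.0
```

play_rows(increments="0 0 0 0 0.5;0 0 0 0 0.5;0 0 0 0 0.5;0 0 0 0 0.5;0 0 0 0 0.5;0 0 0 0 0.5;0 0 0 0 0.5;0 0 0 0 0.5;0 0 0 0 0.5;0 0 0 0 0.5;0 0 0 0 0.5;0 0 0 0 0.5;0 0 0 0 0.5;0 0 0 0 0.5;0 0 0 0 0.5;0 0 0 0 0.5;0 0 0 0 0.5;0 0 0 0 0.5;0 0 0 0 0.5;0 0 0 0 0.5")

```text
t: 40.85
tool_pos: [0.5297, -0.1527, 0.3187]
orientation: [1.663, 1.795, 0.708]
force: [0.2, 0.2, 0.4]
opening: 0.023
gripper_force: 0.0
```

```bash
python3 - <<'E'
from h import *
st(); g=[]
for i in range(12):
    a=robot.read_camera('scene'); g.append(cv2.cvtColor(a,6).astype(float))
print('frame-to-frame diff',[round(np.abs(g[i+1]-g[i])[90:200,170:290].mean(),2) for i in range(11)],[round(np.abs(g[i]-g[0])[90:200,170:290].mean(),2) for i in range(12)])
robot.read_camera('top');lm('scene','bail_kink','hook_seat','pail','tin','case','brush');lm('top','pail','bail_kink')
E
```

```text
t 40.85 pos [ 0.5297 -0.1527  0.3187] R
 [[-0.049  0.686  0.726]
 [ 0.997  0.08  -0.007]
 [-0.063  0.723 -0.687]] F [0.16 0.17 0.42] op 0.023 gf 0.0
frame-to-frame diff [np.float64(1.93), np.float64(2.04), np.float64(2.01), np.float64(2.06), np.float64(2.01), np.float64(1.95), np.float64(1.81), np.float64(1.78), np.float64(1.85), np.float64(1.93), np.float64(1.97)] [np.float64(0.0), np.float64(1.93), np.float64(2.2), np.float64(2.34), np.float64(2.57), np.float64(2.67), np.float64(2.77), np.float64(2.82), np.float64(2.82), np.float64(2.75), np.float64(2.67), np.float64(2.56)]
scene bail_kink [([0.6156, -0.202, 0.2465], 0.68)]
scene hook_seat [([0.6179, -0.1984, 0.2432], 0.73)]
scene pail [([0.6198, -0.2042, 0.0502], 0.82)]
scene tin [([0.6557, -0.0081, -0.0025], 0.57)]
scene case [([0.4411, -0.0137, 0.0005], 0.93), ([0.6184, -0.2015, 0.2443], 0.38)]
scene brush [([0.5015, 0.4016, -0.0006], 0.74)]
top pail [([0.6165, -0.1977, 0.0527], 0.66)]
top bail_kink [([0.6196, -0.2011, 0.2516], 0.63)]
```

Everything is in place, with a slight sway left (period about 0.8 s). I have time to wait for it to die down.

play_rows(increments="0 0 0 0 0.5;0 0 0 0 0.5;0 0 0 0 0.5;0 0 0 0 0.5;0 0 0 0 0.5;0 0 0 0 0.5;0 0 0 0 0.5;0 0 0 0 0.5;0 0 0 0 0.5;0 0 0 0 0.5;0 0 0 0 0.5;0 0 0 0 0.5;0 0 0 0 0.5;0 0 0 0 0.5;0 0 0 0 0.5;0 0 0 0 0.5;0 0 0 0 0.5;0 0 0 0 0.5;0 0 0 0 0.5;0 0 0 0 0.5")

```text
t: 43.9
tool_pos: [0.5297, -0.1527, 0.3186]
orientation: [1.663, 1.795, 0.708]
force: [0.4, -0.3, 0.5]
opening: 0.0232
gripper_force: 0.0
```

play_rows(increments="0 0 0 0 0.5;0 0 0 0 0.5;0 0 0 0 0.5;0 0 0 0 0.5;0 0 0 0 0.5;0 0 0 0 0.5;0 0 0 0 0.5;0 0 0 0 0.5;0 0 0 0 0.5;0 0 0 0 0.5;0 0 0 0 0.5;0 0 0 0 0.5;0 0 0 0 0.5;0 0 0 0 0.5;0 0 0 0 0.5;0 0 0 0 0.5;0 0 0 0 0.5;0 0 0 0 0.5;0 0 0 0 0.5;0 0 0 0 0.5")

```text
t: 45.9
tool_pos: [0.5297, -0.1527, 0.3186]
orientation: [1.663, 1.795, 0.708]
force: [-0.1, -0.7, 0.8]
opening: 0.0235
gripper_force: 0.0
```

play_rows(increments="0 0 0 0 0.5;0 0 0 0 0.5;0 0 0 0 0.5;0 0 0 0 0.5;0 0 0 0 0.5;0 0 0 0 0.5;0 0 0 0 0.5;0 0 0 0 0.5;0 0 0 0 0.5;0 0 0 0 0.5;0 0 0 0 0.5;0 0 0 0 0.5;0 0 0 0 0.5;0 0 0 0 0.5;0 0 0 0 0.5;0 0 0 0 0.5;0 0 0 0 0.5;0 0 0 0 0.5;0 0 0 0 0.5;0 0 0 0 0.5")

```text
t: 47.9
tool_pos: [0.5297, -0.1527, 0.3186]
orientation: [1.663, 1.795, 0.708]
force: [-0.4, 0.4, -0.6]
opening: 0.0236
gripper_force: 0.0
```

play_rows(increments="0 0 0 0 0.5;0 0 0 0 0.5;0 0 0 0 0.5;0 0 0 0 0.5;0 0 0 0 0.5;0 0 0 0 0.5;0 0 0 0 0.5;0 0 0 0 0.5;0 0 0 0 0.5;0 0 0 0 0.5;0 0 0 0 0.5;0 0 0 0 0.5;0 0 0 0 0.5;0 0 0 0 0.5;0 0 0 0 0.5;0 0 0 0 0.5;0 0 0 0 0.5;0 0 0 0 0.5;0 0 0 0 0.5;0 0 0 0 0.5")

```text
t: 49.9
tool_pos: [0.5297, -0.1527, 0.3187]
orientation: [1.663, 1.795, 0.708]
force: [0.8, -1.2, -0.6]
opening: 0.0234
gripper_force: 0.0
```

```bash
python3 - <<'E'
from h import *
K,M,t=cal('scene')
P=lambda x:(lambda p:p[:2]/p[2])(K@(M@np.array(x)+t))
c=P([.619,-.203,.08]).astype(int); print(c, 'px/mm', np.linalg.norm(P([.619,-.203,.08])-P([.619,-.193,.08]))/10)
g=[]
for i in range(18):
    a=robot.read_camera('scene'); g.append(cv2.cvtColor(a,6)[c[1]-45:c[1]+45,c[0]-40:c[0]+40].astype(np.float32))
tm=g[0][18:72,15:65]
for f in g[1:]:
    fl,_=cv2.findTransformECC(g[0],f,np.eye(2,3,dtype=np.float32),cv2.MOTION_TRANSLATION,(3,60,1e-5),np.uint8(255)*np.pad(np.ones((50,40),np.uint8),20) if 0 else None)[1],0
    print(np.round(fl[:,2],2),end=' ')
print(robot.read_state()['t'])
E
```

```text
[236 157] px/mm 0.29563887258179883
[ 0.01 -0.01] [-0.  0.] [0. 0.] [ 0.01 -0.  ] [ 0.01 -0.  ] [-0.    0.01] [0. 0.] [ 0. -0.] [ 0.01 -0.01] [ 0.01 -0.  ] [0. 0.] [-0. -0.] [ 0.02 -0.01] [-0. -0.] [-0.   -0.01] [0. 0.] [-0. -0.] 50.8
```

The pail is still. Handing in.

```bash
python3 -c "
from plant import robot
print(robot.close_job())"
```

```text
the job is handed in; nothing more can be done
None
```

The pail hangs free, level and still from the scale's hook by the kink of its bail (about 5.3 N, rod out roughly 20 mm), the bystanders did not move, and the job was handed in at about 51 s; the gripper body brushed the underside of the dial once on entry (about 15 N), and no verdict was returned.

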